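Open the record desk of a paint laboratory: supports out, then the writing flap down

TASK

Open the small record desk on the bench for writing: first slide both flap supports fully out by their black knobs while the flap is still up, then lower the writing flap gently, without letting it slam, until it lies level on the two supports. Leave everything else on the bench and on top of the desk where it is.

Things in the scene. Friction and masses are not known exactly. Their poses are not given: they have to be found in the camera images.
- cabinet: Grey bench-top record desk, fixed, 360 wide x 170 deep x 320 high (mm). Origin: centre of the front face at bench level; own x runs from front to back (yaw 0: front faces the robot), y to the left, z up. Below height 130 its front shows a white drawer (steel pull 19 out, y +-45, height 74 to 91; not used) between two supports; above 130 the closed plywood flap stands 18 proud of it.
- support_left (a joint): Left flap support, at cabinet y = +125 mm: wooden bar 20 wide, 40 high (height 72 to 112), sliding straight out along the cabinet's own -x. Value in m: 0 pushed in (bar end flush with the front face), 0.15 fully out (stop). Stays where it is left; needs 2 to 5 N.
- support_right (a joint): Right flap support, at cabinet y = -125 mm; otherwise like the left one.
- knob_left (a point): Centre of the head of the left support's black round knob, height 90 mm, 26 in front of the bar's end: head 22 diameter, 16 long along the pull (18 to 34 from the bar's end), neck 12 diameter. Moves out with the support. The closed flap above it leaves no room for an upright hand: come in tilted, from the front and above. Space beside it is free.
- knob_right (a point): The same for the right support.
- flap (a joint): Drop-front writing flap: plywood board 348 wide, 190 long, 18 thick (mm), 0.75 kg, hinged at its lower edge. Value in rad: 0 upright, closed; grows as the top edge comes out and down towards own -x; 1.57 level on the supports; without them it could go to 1.85. Friction hinges: stays where it is left; takes about 5 N at the free edge to start, 1 to 2 N near level.
- flap_hinge (a point): Middle of the hinge line, at cabinet (0, 0, 130) mm; the line runs along the cabinet's y. The flap's inner (writing) face passes through it and the 18 mm thickness lies on the outer side, so the level flap has its upper face at height 130 and its underside at 112, the height of the supports' tops.
- flap_edge (a point): Middle of the flap's free (top) edge, mid-thickness: 190 mm from the hinge line; height 320 when closed. The bare board edge can be pinched across its 18 mm or hooked from behind: the desk's roof (height 320) begins 50 behind the flap's inner face, leaving an open grip gap from y -160 to 160; 15 thick side walls, also 320 high, stand at y +-165 to 180.
- pail: White lidded pail with a paper band, 124 diameter, 130 high, origin under its centre, on the bench left of the desk. Leave alone.
- jar_front: Amber jar with yellow lid, 68 diameter, 55 high, origin under its centre, on the bench before the desk, between the supports and under where the flap comes down. Leave alone.
- jar_roof: Amber jar with yellow lid, 68 diameter, 55 high, origin under its centre, on the left of the desk's roof (its base at height 320). Leave alone.
- tin_roof: Blue tin with steel lid, 56 diameter, 50 high, origin under its centre, on the right of the desk's roof (its base at height 320). Leave alone.
- bottle: Amber bottle with red cap, 60 diameter, 150 high, origin under its centre, on the bench right of the desk. Leave alone.
- beaker: Open steel beaker, 80 diameter, 90 high, origin under its centre, on the bench to the right. Leave alone.
- palette_knife: Palette knife 200 long, lying on the bench to the left. Leave alone.

How it is judged:
On the way, in this order (a step that is already met when the one before it is completed fails the run):
1. both supports are pulled out while the flap is still up (value of joint each of support_left, support_right above 0.135 m and value of joint flap below 0.3 rad), for 0.2 s.
2. the flap lies level on the supports (value of joint each of support_left, support_right above 0.135 m and value of joint flap above 1.54 rad), for 0.2 s.
At the end, for the whole second after the job is handed in: Both supports are out by more than 135 of their 150 mm, the flap lies at rest level on them (1.54 to 1.60 rad), and every bystander is within 30 mm of where it stood (all of step 2 and value of joint flap below 1.6 rad and velocity of joint flap below 0.05 rad/s and distance of each of pail, jar_front, jar_roof, tin_roof, bottle, beaker, palette_knife from where it was at the start of the episode below 0.03 m); the robot touches nothing.
It fails at once if the flap is brought more than 0.35 rad down while a support is not out (135 mm) (value of joint flap above 0.35 rad and value of joint any of support_left, support_right below 0.135 m).
It fails at once if the flap is slammed (faster than 2 rad/s) (velocity of joint flap above 2 rad/s).
It fails at once if a bystander is shifted more than 30 mm or tipped (distance of any of pail, jar_front, jar_roof, tin_roof, bottle, beaker, palette_knife from where it was at the start of the episode above 0.03 m or angle between any of pail, jar_front, jar_roof, tin_roof, bottle, beaker's own z axis and vertical above 0.35 rad).
It also fails if it takes over 72 s, if anything falls off the work surface, if the arm or the gripper's body presses on something with over 40 N, if the wrist force passes 120 N, or if a joint passes its speed limit or range.

ROBOT

A 7-joint arm with a two-finger parallel gripper is mounted at the origin on the work surface. World frame = base frame: x ahead of the robot, y to its left, z up, the work surface at z = 0. Lengths are in m, angles in rad, forces in N, time in s.
With the tool pointing down it reaches from about 0.4 to 0.85 m from the base axis. Payload 10.4 kg.
Tool frame: the origin (TCP) lies between the finger pads; the fingertips stand 22 mm ahead of it and the grasp point (between the pads) lies 3 mm ahead of it; z points along the fingers, y is the line along which they close (so a half turn about z gives the same grasp; the last joint's range is limited). The gripper opens to 85 mm and grips with 20 to 120 N. Pads are 22 mm wide; open, the fingers measure 114 mm over their backs; the gripper's body (76 mm by 85 mm) begins 54 mm behind the grasp point. The pads swing forward as they close: fully open they stand 13 mm farther back than shut.
Start: joints at [1.274, 0.332, -0.065, 1.46, 0.022, 1.35, -0.088], TCP at [0.169, -0.602, 0.253] pointing down, gripper open.
Joint ranges: [-2.6, 2.6], [-0.5, 2.12], [-1.47, 1.34], [0.16, 2.42], [-1.27, 4.41], [0.06, 2.06], [-2.6, 2.6]. Speed limits (rad/s): [2.22, 2.22, 2.79, 2.79, 3.14, 3.14, 3.14].

INTERFACE

Orientations are given as a unit quaternion [x, y, z, w].
In Python, from workcell import manip, camera, ticket, boxes_of, outline_of gives the robot as it stands.
- The arm moves only by the tool carry_out, never from a script. Its argument "deltas" is a list of rows, each a list of 5 numbers: the shift along the tool's x, y, z as a fraction of full scale, then the turn about the tool's z as a fraction of full scale, then the opening, from -1 (shut) to 1 (fully open), so that 0 is half open. In form: [[tx, ty, tz, spin, gripper], ...]. A call has 1 to 20 rows; each row is the pose to reach, as a shift and turn from the pose commanded when the call began, along the tool's axes at that moment; what a row does not reach only later rows make up. Full scale, the value 1, is 150 mm for a shift and 30 degrees for a turn. A row lasts 1/8 s, in which the tool goes at most 62.5 mm and 10.7 degrees, less where a joint would pass 70% of its speed; a pose out of reach is approached as far as the arm can. A call with a number of a shift or a turn outside -1 to 1 is refused whole. A call with a gripper value outside its range is refused whole. The fingers move at their own pace and stop on an object; "force" is the grip in N (left out, the last holds). Time passes only in rows, so rows that repeat a pose let the fingers close. It gives the time, the measured TCP pose, the force, the opening and the grip force at its end, in the units of the state.
- manip.get_obs(): the state, without advancing time (a new reading comes with each control period).
- camera(name): name is "side" or "top" or "wrist"; returns a dict with "img" (480x640x3 uint8, red, green, blue), "depth" (480x640 float32, m along the optical axis (not along the pixel's ray), 0 where there is no reading), "vertical_fov" (degrees; the focal length in pixels is half the picture's height over the tangent of half this angle, whatever the lens; pixels are square), "cx", "cy" (the principal point, pixels), "R" (3x3) and "t" (3): a world point X has camera coordinates R X + t. Camera axes: x right, y down, z forward; pixel columns grow to the right and rows downward; lengths in m; the calibration is good to about 2 mm. A picture is of the moment at which its call begins.
- ticket.hand_in(): hands the job in; it is judged then, once.
Trained networks look in a picture, given as the dict that the camera call returned (one of the last four; its "shot" number tells which), for a name from the list of things; names that differ only in an ending like _2 or _b are one class to them, and where a whole thing is asked for, a point or a joint stands for the part that bears it (a point fixed in the world has none). Each returns a list of dicts, best first, with "conf" (0 to 1); they miss things now and then, are a little off and sometimes report something else, mostly with a low value. They report only what shows in the picture. A call takes as long as a camera call.
- boxes_of(query, picture): "position" ([x, y, z] in m, in world coordinates, good to about 4 mm: the middle of the surface that is visible of it).
- outline_of(query, picture): "region" (480x640 bool, what is visible of it).
The state is a dict: "clock": time; "joint_pos": joint angles; "joint_velocities": joint speeds; "tau": joint torques, N m; "position": TCP position; "ee_rot": TCP orientation; "ft_force": force on the tool from outside, world axes, zero at the start; "torque": the same for the moment, N m; "grip_width": opening from 0.0 (shut) to 1.0 (fully open); "grasp_force": force on a finger pad.
Only numpy, scipy, OpenCV 4.12 (cv2) and the standard library are available. Lean on these libraries where they do the work, as an engineer would, in place of code of your own. Each camera call takes 0.05 s, during which the arm holds its last target. There are 200 camera calls.

## Working session

There is one attempt and no reset: what is moved stays moved. The work goes in short steps, Python scripts to look and compute and a tool call to move; the robot and the scene stay as the last step left them, time stands still between calls to the robot, and variables do not carry over. Pictures are saved under pics/ and viewed, at most 10 in all, crops included, and the job is handed in when it is done.

Besides the shell and the picture viewer there is one more tool, called after "Call:" as name(argument=value, ...) on one line, values as JSON. carry_out: Moves the arm, as the interface text tells. Its arguments: {"type":"object","properties":{"deltas":{"type":"array","items":{"type":"array","items":{"type":"number"}}},"force":{"type":"number"}},"required":["deltas"]}

```bash
mkdir -p pics; ls; python3 - <<'E'
from workcell import manip,camera,boxes_of
import cv2,numpy as np
from scipy.spatial.transform import Rotation as R
o=manip.get_obs(); print({k:np.round(v,3) for k,v in o.items()}); print(R.from_quat(o['ee_rot']).as_matrix().round(3))
for n in ['side','top']:
    p=camera(n); cv2.imwrite(f'pics/{n}0.png',p['img'][:,:,::-1])
    print(n,p['vertical_fov'],'campos',(-p['R'].T@p['t']).round(3))
    for q in ['cabinet','knob_left','knob_right','flap','flap_edge','flap_hinge','jar_front','jar_roof','tin_roof','pail','bottle','beaker','palette_knife']:
        print(q,[(np.round(b['position'],3).tolist(),round(b['conf'],2)) for b in boxes_of(q,p)[:3]])
E
```

```text
pics
{'clock': np.float64(0.0), 'joint_pos': array([ 1.274,  0.333, -0.065,  1.461,  0.022,  1.35 , -0.088]), 'joint_velocities': array([-0.001, -0.001, -0.002, -0.001, -0.   ,  0.001,  0.   ]), 'tau': array([-0.0000e+00, -6.2543e+01,  4.9000e-02, -3.9161e+01,  1.6000e-02,
        1.0000e-02, -0.0000e+00]), 'position': array([ 0.169, -0.601,  0.253]), 'ee_rot': array([ 0.991,  0.136, -0.   , -0.001]), 'ft_force': array([ 0.346,  0.502, -0.174]), 'torque': array([-0.006, -0.015, -0.016]), 'grasp_force': np.float64(0.0), 'grip_width': np.float64(1.002)}
[[ 0.963  0.27  -0.   ]
 [ 0.27  -0.963  0.001]
 [-0.    -0.001 -1.   ]]
side 48.122184033323435 campos [0.427 0.81  1.275]
cabinet [([0.688, 0.068, 0.281], 0.97)]
knob_left [([0.559, 0.032, 0.093], 0.43)]
knob_right []
flap [([0.605, -0.02, 0.319], 0.69)]
flap_edge [([0.602, -0.023, 0.323], 0.82), ([0.485, -0.106, 0.057], 0.42)]
flap_hinge [([0.688, 0.067, 0.285], 0.74)]
jar_front [([0.482, -0.106, 0.053], 0.73)]
jar_roof [([0.714, 0.061, 0.375], 0.61)]
tin_roof [([0.76, -0.125, 0.371], 0.57)]
pail [([0.576, 0.218, 0.133], 0.61)]
bottle []
beaker [([0.541, -0.405, 0.065], 0.57), ([0.712, 0.06, 0.372], 0.47)]
palette_knife [([0.415, 0.159, 0.002], 0.65)]
top 46.847467371831584 campos [0.524 0.029 1.519]
cabinet [([0.694, -0.07, 0.319], 0.94)]
knob_left [([0.556, 0.031, 0.099], 0.66), ([0.411, 0.162, 0.005], 0.26)]
knob_right []
flap [([0.62, -0.09, 0.322], 0.68)]
flap_edge [([0.617, -0.087, 0.319], 0.75)]
flap_hinge [([0.694, -0.07, 0.317], 0.97), ([0.687, -0.323, 0.11], 0.25)]
jar_front [([0.485, -0.12, 0.053], 0.78), ([0.762, -0.137, 0.369], 0.26)]
jar_roof [([0.711, 0.05, 0.377], 0.63)]
tin_roof [([0.764, -0.139, 0.367], 0.82)]
pail [([0.54, -0.435, 0.043], 0.6), ([0.631, -0.208, 0.1], 0.4)]
bottle [([0.688, -0.323, 0.109], 0.63)]
beaker [([0.538, -0.434, 0.047], 0.65), ([0.563, 0.032, 0.101], 0.25)]
palette_knife [([0.412, 0.16, 0.007], 0.94)]
```

View pics/top0.png

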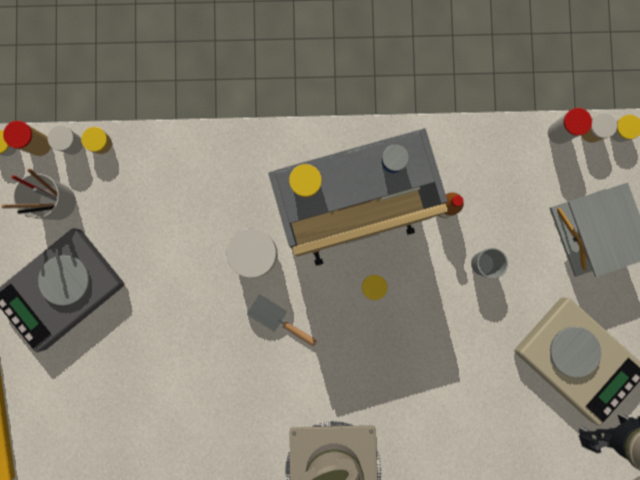

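View pics/side0.png

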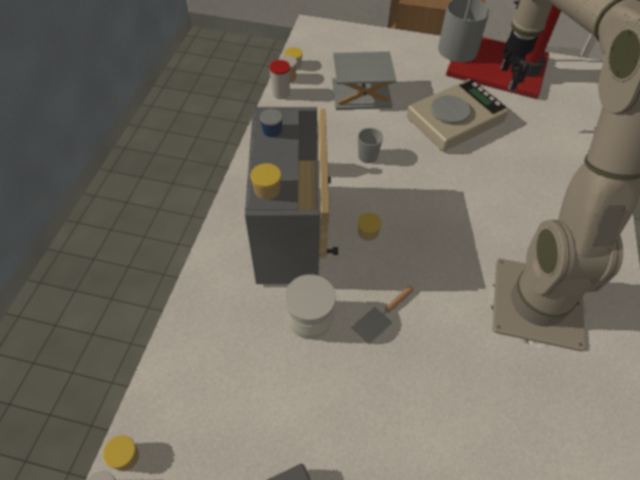

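```bash
cat > h.py <<'E'
from workcell import manip,camera,boxes_of,outline_of
import numpy as np,cv2
def cloud(p):
    h,w=p['depth'].shape; f=h/2/np.tan(np.radians(p['vertical_fov'])/2)
    v,u=np.mgrid[:h,:w]; d=p['depth']
    c=np.stack([(u-p['cx'])/f*d,(v-p['cy'])/f*d,d],-1)
    X=(c-p['t'])@p['R']; X[d==0]=np.nan; return X
def proj(p,X):
    f=240/np.tan(np.radians(p['vertical_fov'])/2); c=p['R']@np.asarray(X)+p['t']; return c[:2]/c[2]*f+[p['cx'],p['cy']]
E
python3 - <<'E'
from h import *
p=camera('top'); X=cloud(p)
m=outline_of('cabinet',p)[0]['region']
z=X[...,2]; s=(abs(z-.32)<.008)&(X[...,0]>.55)&(X[...,0]<.85)&(abs(X[...,1]+.07)<.25)
m2=s.astype(np.uint8); P=X[s][:,:2]
print(len(P), m.sum()); r=cv2.minAreaRect((P*1000).astype(np.float32)); print(r, cv2.boxPoints(r))
p=camera('side');X=cloud(p);z=X[...,2]; s=(abs(z-.32)<.008)&(X[...,0]>.55)&(X[...,0]<.85)&(abs(X[...,1]+.07)<.25)
r=cv2.minAreaRect((X[s][:,:2]*1000).astype(np.float32)); print(r, cv2.boxPoints(r))
E
```

```text
9194 13245
((703.566162109375, -64.43727111816406), (192.185791015625, 360.2954406738281), 14.579817771911621) [[ 565.21936   85.72   ]
 [ 655.916   -262.97318]
 [ 841.91296 -214.59454]
 [ 751.2163   134.09863]]
((699.2025756835938, -66.69577026367188), (191.20286560058594, 366.4979553222656), 14.468770027160645) [[ 560.8481    86.85504]
 [ 652.4184  -268.01904]
 [ 837.55707 -220.24658]
 [ 745.98676  134.6275 ]]
```

The top view shows the desk yawed about 14.5°. The flap edge runs from (295,252) to (447,207), the knobs are at (318,258) and (410,230), and the front jar is at (374,287). The side view agrees.

The hand can't tilt with these moves. My plan is to drag each knob out a little by friction with one open fingertip pressed on top of it. Once the knob is clear of the flap, I'll grip the head and pull the support fully out. I'm moving towards the desk now.

Call:
carry_out(deltas=[[0.3, -0.3, 0, 0, 1], [0.6, -0.6, 0, 0, 1], [0.9, -0.9, 0, -0.3, 1], [1, -1, 0, -0.65, 1], [1, -1, 0, -1, 1], [1, -1, 0, -1, 1]])

```text
clock: 2.3
position: [0.2729, -0.4167, 0.2536]
ee_rot: [0.922, 0.388, -0.0, 0.0]
ft_force: [-1.0, -0.2, 0.1]
grip_width: 0.997
grasp_force: 0.0
```

```bash
cat >> h.py <<'E'
from scipy.spatial.transform import Rotation as R
C=np.array([.628,-.0846]); YAW=np.radians(14.5)
def cab(x,y): # cabinet mm -> world xy
    c,s=np.cos(YAW),np.sin(YAW); return C+np.array([[c,-s],[s,c]])@np.array([x,y])/1000
def uncab(w):
    c,s=np.cos(YAW),np.sin(YAW); return np.array([[c,s],[-s,c]])@(np.asarray(w)[:2]-C)*1000
def go(t,yawx): # deltas to world TCP target and tool-x heading(deg)
    o=manip.get_obs(); M=R.from_quat(o['ee_rot']).as_matrix()
    d=M.T@(np.asarray(t)-o['position'])/.15
    h=np.degrees(np.arctan2(M[1,0],M[0,0])); s=-((yawx-h+180)%360-180)/30
    print('clk',round(float(o['clock']),2),'pos',o['position'].round(4),'cab',uncab(o['position']).round(1),'head',h.round(1),'F',np.round(o['ft_force'],1),'g',round(float(o['grip_width']),2),round(float(o['grasp_force']),1),'tilt',M[:,2].round(3))
    print('delta',d.round(3),'spin',s.round(3),'j',np.round(o['joint_pos'],2))
E
python3 -c "
from h import *
go([*cab(-85,125),.2],104.5)"
```

```text
clk 2.3 pos [ 0.2729 -0.4167  0.2536] cab [-426.9 -232.6] head 45.6 F [-1.  -0.2  0.1] g 1.0 0.0 tilt [ 0.    -0.001 -1.   ]
delta [ 3.184 -0.862  0.356] spin -1.962 j [ 1.11  0.06 -0.22  1.78  0.01  1.3   0.11]
```

Call:
carry_out(deltas=[[0.35, -0.1, 0, -0.3, 1], [0.7, -0.2, 0, -0.6, 1], [1, -0.28, 0, -0.98, 1], [1, -0.28, 0, -0.98, 1]])

```text
clock: 2.8
position: [0.3493, -0.2777, 0.2536]
ee_rot: [0.792, 0.61, 0.0, 0.0]
ft_force: [-0.2, 0.4, 0.3]
grip_width: 0.995
grasp_force: 0.0
```

```bash
python3 -c "
from h import *
go([*cab(-85,125),.2],104.5)"
```

```text
clk 2.8 pos [ 0.3493 -0.2777  0.2536] cab [-318.2 -117.1] head 75.2 F [-0.2  0.4  0.3] g 0.99 0.0 tilt [ 0.001 -0.    -1.   ]
delta [2.168 0.566 0.358] spin -0.976 j [ 0.97 -0.05 -0.38  1.89 -0.02  1.3   0.33]
```

Call:
carry_out(deltas=[[0.35, 0.1, 0, -0.35, 1], [0.7, 0.2, 0, -0.7, 1], [1, 0.28, 0, -0.98, 1], [1, 0.28, 0, -0.98, 1]])

```text
clock: 3.3
position: [0.428, -0.144, 0.2535]
ee_rot: [0.612, 0.791, 0.0, 0.0]
ft_force: [-0.2, -0.6, 0.5]
grip_width: 1.0
grasp_force: 0.0
```

```bash
python3 -c "
from h import *
go([*cab(-85,125),.2],104.5)"
```

```text
clk 3.3 pos [ 0.428  -0.144   0.2535] cab [-208.5   -7.4] head 104.5 F [-0.2 -0.6  0.5] g 1.0 0.0 tilt [ 0.001  0.001 -1.   ]
delta [0.882 0.823 0.357] spin 0.001 j [ 0.79 -0.03 -0.55  1.87 -0.02  1.3   0.5 ]
```

Call:
carry_out(deltas=[[0.3, 0.25, 0.1, 0, 1], [0.6, 0.5, 0.3, 0, 1], [0.88, 0.72, 0.5, 0, 1], [0.88, 0.72, 0.6, 0, 1], [0.88, 0.72, 0.6, 0, 1]])

```text
clock: 3.92
position: [0.4976, 0.0068, 0.162]
ee_rot: [0.614, 0.789, -0.001, -0.001]
ft_force: [0.2, -0.3, -0.7]
grip_width: 1.0
grasp_force: 0.0
```

```bash
python3 -c "
from h import *
go([*cab(-77,125),.13],104.5)
for n in ['top','wrist','side']:
    p=camera(n); X=cloud(p)
    if n!='top': cv2.imwrite(f'pics/{n}1.png',p['img'][:,:,::-1])
    for q in ['knob_left','flap_edge']: print(n,q,[(np.round(b['position'],3).tolist(),uncab(b['position']).round(0),round(b['conf'],2)) for b in boxes_of(q,p)[:2]])
    if n=='wrist':
        M=R.from_quat(manip.get_obs()['ee_rot']).as_matrix(); print('cam in tool',M.T@(-p['R'].T@p['t']-manip.get_obs()['position']))
"
```

```text
clk 3.92 pos [0.4976 0.0068 0.162 ] cab [-103.3  121.2] head 104.2 F [ 0.2 -0.3 -0.7] g 1.0 0.0 tilt [-0.003 -0.    -1.   ]
delta [0.026 0.176 0.213] spin -0.01 j [ 0.56  0.2  -0.73  1.87  0.15  1.13  0.03]
top knob_left []
top flap_edge [([0.617, -0.085, 0.316], array([-11.,   2.]), 0.93)]
wrist knob_left [([0.577, 0.03, 0.098], array([-21., 123.]), 0.95)]
wrist flap_edge [([0.578, 0.05, 0.17], array([-15., 143.]), 0.62)]
cam in tool [ 0.06625127  0.00036469 -0.12175079]
side knob_left [([0.56, 0.034, 0.093], array([-36., 132.]), 0.6), ([0.601, -0.022, 0.322], array([-11.,  67.]), 0.58)]
side flap_edge [([0.602, -0.022, 0.32], array([-9., 68.]), 0.71)]
```

View pics/wrist1.png

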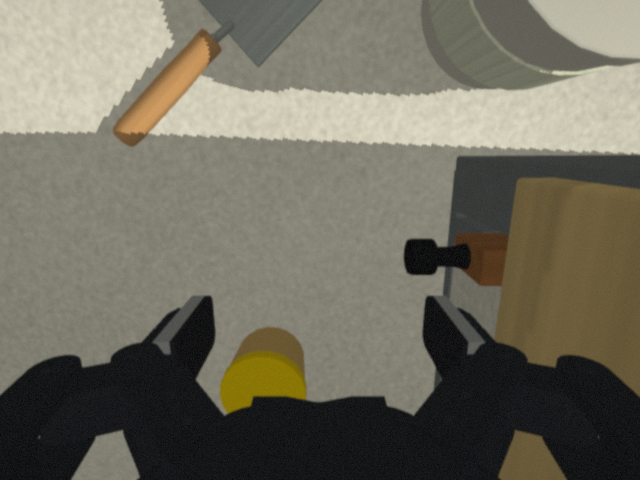

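View pics/side1.png

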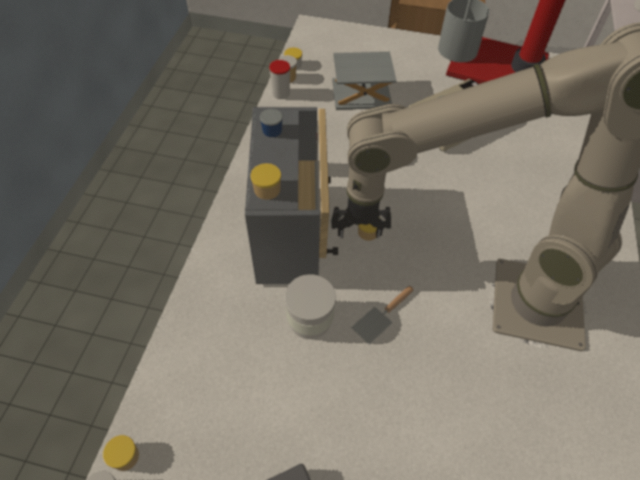

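The wrist view shows the left knob head at (421,257), with its neck and the red-brown bar behind it at (485,258). The right fingertip is at (440,300). I'll take the finger profile and the head's extents from this depth image.

```bash
python3 -c "
from h import *
p=camera('wrist'); X=cloud(p); o=manip.get_obs(); M=R.from_quat(o['ee_rot']).as_matrix()
T=(X-o['position'])@M*1000
m=outline_of('knob_left',p)[0]['region']; K=X[m]; U=np.array([uncab(k) for k in K]); print('knob cab x pct',np.nanpercentile(U[:,0],[1,5,25,50,75,95,99]),'y',np.nanpercentile(U[:,1],[1,50,99]),'z',np.nanpercentile(K[:,2],[50,95,99]))
s=(T[...,1]>20)&(T[...,1]<100)&(T[...,2]>-80)&(T[...,2]<40)&(abs(T[...,0])<30)
Q=T[s]
for z in range(-80,40,8):
    q=Q[(Q[:,2]>=z)&(Q[:,2]<z+8)]
    if len(q): print(z,len(q),'y',q[:,1].min().round(0),q[:,1].max().round(0),'x',q[:,0].min().round(0),q[:,0].max().round(0))
f=(abs(X[...,2]-.2)<.03)&(np.arange(640)[None]>495)&(np.arange(480)[:,None]<470)
U=np.array([uncab(k) for k in X[f]]); print('flap outer x',np.nanpercentile(U[:,0],[1,5,10,25,50]),len(U))
"
```

```text
knob cab x pct [-50.69298461 -50.04662687 -38.48468198 -16.76503596 -11.51055177
  -0.52543703   7.22794149] y [116.77518014 129.62127627 136.34718372] z [0.09938654 0.11334477 0.11390667]
-80 1448 y 20.0 58.0 x 9.0 21.0
-72 4006 y 20.0 65.0 x -0.0 19.0
-64 4985 y 20.0 72.0 x -10.0 19.0
-56 4777 y 27.0 75.0 x -13.0 18.0
-48 5913 y 38.0 86.0 x -12.0 17.0
-40 3115 y 41.0 87.0 x -19.0 30.0
-32 2683 y 42.0 87.0 x -2.0 30.0
-24 2594 y 42.0 87.0 x -10.0 30.0
-16 2534 y 42.0 87.0 x -11.0 30.0
-8 2304 y 43.0 87.0 x -15.0 30.0
0 1886 y 43.0 87.0 x -18.0 30.0
8 1265 y 43.0 87.0 x -18.0 30.0
16 1129 y 85.0 87.0 x -21.0 30.0
24 932 y 85.0 87.0 x -25.0 30.0
32 13 y 87.0 87.0 x -20.0 30.0
flap outer x [-63.37564199 -53.58052237 -47.79504066 -40.48705518 -17.50662123] 27771
```

```bash
python3 -c "
from h import *
p=camera('wrist'); X=cloud(p); o=manip.get_obs(); M=R.from_quat(o['ee_rot']).as_matrix()
T=(X-o['position'])@M*1000
s=(T[...,1]>20)&(T[...,1]<82)&(T[...,2]>-80)&(T[...,2]<40)&(abs(T[...,0])<14)
Q=T[s]
for z in range(-80,40,8):
    q=Q[(Q[:,2]>=z)&(Q[:,2]<z+8)]
    if len(q): print(z,len(q),'y',np.percentile(q[:,1],[1,50,99]).round(0),'zmax',q[:,2].max().round(1))
for r in (250,257,264):
  print([(c,*uncab(X[r,c]).round(0).astype(int),int(X[r,c,2]*1000)) for c in range(400,500,5)])
"
```

```text
-80 245 y [26. 29. 33.] zmax -72.0
-72 1705 y [30. 60. 63.] zmax -64.0
-64 2933 y [37. 61. 70.] zmax -56.0
-56 4153 y [43. 64. 73.] zmax -48.0
-48 5589 y [40. 58. 74.] zmax -40.0
-40 1011 y [43. 54. 71.] zmax -32.1
-32 762 y [43. 44. 51.] zmax -24.0
-24 864 y [43. 43. 56.] zmax -16.0
-16 799 y [43. 43. 56.] zmax -8.0
-8 652 y [43. 43. 56.] zmax -0.0
0 389 y [43. 43. 54.] zmax 7.8
8 1 y [43. 43. 43.] zmax 8.2
[(400, np.int64(-33), np.int64(105), 1), (405, np.int64(-50), np.int64(131), 86), (410, np.int64(-50), np.int64(134), 96), (415, np.int64(-48), np.int64(134), 98), (420, np.int64(-45), np.int64(134), 97), (425, np.int64(-43), np.int64(134), 99), (430, np.int64(-40), np.int64(134), 98), (435, np.int64(-37), np.int64(134), 98), (440, np.int64(-31), np.int64(132), 89), (445, np.int64(-28), np.int64(132), 89), (450, np.int64(-26), np.int64(132), 91), (455, np.int64(-23), np.int64(132), 91), (460, np.int64(-20), np.int64(132), 92), (465, np.int64(-18), np.int64(133), 93), (470, np.int64(-16), np.int64(134), 96), (475, np.int64(-16), np.int64(135), 101), (480, np.int64(-15), np.int64(1
[... 1092 characters left out ...]
np.int64(-48), np.int64(127), 102), (420, np.int64(-46), np.int64(127), 101), (425, np.int64(-42), np.int64(127), 100), (430, np.int64(-40), np.int64(127), 102), (435, np.int64(-37), np.int64(127), 101), (440, np.int64(-32), np.int64(125), 96), (445, np.int64(-30), np.int64(126), 97), (450, np.int64(-27), np.int64(126), 97), (455, np.int64(-24), np.int64(125), 96), (460, np.int64(-21), np.int64(125), 97), (465, np.int64(-19), np.int64(126), 97), (470, np.int64(-16), np.int64(126), 98), (475, np.int64(-17), np.int64(128), 105), (480, np.int64(-16), np.int64(130), 110), (485, np.int64(-15), np.int64(131), 112), (490, np.int64(-13), np.int64(131), 113), (495, np.int64(-10), np.int64(131), 112)]
```

The left support already stands about 16 mm out: its bar end is at cabinet x −16 and the head spans −35 to −50. An open finger can press on the head top with the knuckles still clear of the flap.

Call:
carry_out(deltas=[[0.04, 0.05, 0.15, 0.01, 1], [0.04, 0.05, 0.3, 0.01, 1], [0.04, 0.05, 0.33, 0.01, 1], [0.04, 0.05, 0.33, 0.01, 1]])

```text
clock: 5.03
position: [0.5042, 0.0166, 0.1141]
ee_rot: [0.614, 0.789, 0.0, -0.0]
ft_force: [0.0, 0.2, -0.9]
grip_width: 1.0
grasp_force: 0.0
```

```bash
python3 -c "
from h import *
go([*cab(-96,127),.107],104.5)"
```

```text
clk 5.03 pos [0.5042 0.0166 0.1141] cab [-94.5 128.9] head 104.2 F [ 0.   0.2 -0.9] g 1.0 0.0 tilt [-0.  0. -1.]
delta [-0.013 -0.01   0.048] spin -0.011 j [ 0.52  0.28 -0.72  1.9   0.21  1.04 -0.04]
```

Call:
carry_out(deltas=[[0, -0.01, 0.04, 0, 1], [0, -0.01, 0.06, 0, 1], [0, -0.01, 0.08, 0, 1], [0, -0.01, 0.08, 0, 1]])

```text
clock: 5.52
position: [0.5081, 0.0173, 0.1078]
ee_rot: [0.614, 0.789, 0.004, 0.005]
ft_force: [-9.1, 0.2, 43.5]
grip_width: 1.002
grasp_force: 23.3
```

Call:
carry_out(deltas=[[0, -0.06, 0, 0, 1], [0, -0.12, 0, 0, 1], [0, -0.18, 0, 0, 1], [0, -0.24, 0, 0, 1], [0, -0.3, 0, 0, 1], [0, -0.3, 0, 0, 1]])

```text
clock: 6.28
position: [0.4654, 0.0062, 0.1078]
ee_rot: [0.614, 0.789, 0.004, 0.006]
ft_force: [-2.7, 2.5, 42.2]
grip_width: 1.001
grasp_force: 21.2
```

```bash
python3 -c "
from h import *
p=camera('wrist'); go([*cab(-96,127),.15],14.5)
b=boxes_of('knob_left',p); print([(uncab(x['position']),x['conf']) for x in b])
cv2.imwrite('pics/w2.png',p['img'][:,:,::-1])"
```

```text
clk 6.33 pos [0.4655 0.0062 0.1078] cab [-134.6  128.6] head 104.2 F [-2.9  2.3 42. ] g 1.0 21.2 tilt [ 0.015 -0.001 -1.   ]
delta [-0.011  0.261 -0.277] spin 2.991 j [ 0.58  0.18 -0.73  2.02  0.15  0.98  0.02]
[(array([-39.13353684, 127.45809623]), 0.57)]
```

View pics/w2.png

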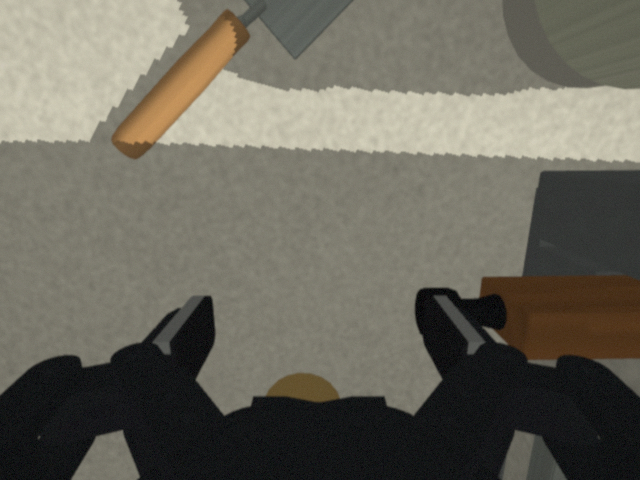

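The wrist view shows the left bar pulled well out, at (490–640, 280–355), with the finger on the knob at (440,310). The friction drag works, so I'll carry on.

Call:
carry_out(deltas=[[0, -0.07, 0, 0, 1], [0, -0.14, 0, 0, 1], [0, -0.21, 0, 0, 1], [0, -0.28, 0, 0, 1], [0, -0.35, 0, 0, 1], [0, -0.42, 0, 0, 1], [0, -0.49, 0, 0, 1], [0, -0.56, 0, 0, 1], [0, -0.63, 0, 0, 1], [0, -0.66, 0, 0, 1], [0, -0.66, 0, 0, 1]])

```text
clock: 7.75
position: [0.3628, -0.0194, 0.1019]
ee_rot: [0.615, 0.789, -0.0, 0.0]
ft_force: [-0.3, 0.0, -0.4]
grip_width: 1.001
grasp_force: 0.0
```

```bash
cat >> h.py <<'E'
def barends(p):
    # bar top surface z~112: cab x extents near y=+-125
    X=cloud(p); W=X.reshape(-1,3); W=W[(W[:,2]>.105)&(W[:,2]<.118)]
    U=(W[:,:2]-C)@np.array([[np.cos(YAW),-np.sin(YAW)],[np.sin(YAW),np.cos(YAW)]])*1000
    for s in (1,-1):
        u=U[(abs(U[:,1]-s*126)<8)&(U[:,0]>-200)&(U[:,0]<-3)]
        if len(u)>20: print('bar',s,len(u),'end x',np.percentile(u[:,0],[0.5,2]).round(1))
E
python3 -c "
from h import *
p=camera('wrist'); go([*cab(-96,127),.15],14.5); barends(p)"
```

```text
clk 7.8 pos [ 0.3628 -0.0192  0.1017] cab [-240.4  129.7] head 104.2 F [-0.6 -0.2 -0.6] g 1.0 0.0 tilt [-0.    -0.001 -1.   ]
delta [-0.013  0.963 -0.322] spin 2.989 j [ 0.68 -0.07 -0.72  2.24 -0.05  0.95  0.24]
bar 1 3107 end x [-197.8 -197.6]
```

Call:
carry_out(deltas=[[0, 0.1, -0.25, 0, 1], [0, 0.2, -0.5, 0, 1], [0, 0.2, -0.5, 0, 1]])

```text
clock: 8.18
position: [0.3941, -0.0114, 0.1787]
ee_rot: [0.614, 0.789, 0.001, 0.002]
ft_force: [-0.4, -0.6, -1.3]
grip_width: 1.003
grasp_force: 0.0
```

```bash
python3 -c "
from h import *
p=camera('wrist'); go([*cab(-100,-126),.177],104.5); barends(p)
b=boxes_of('knob_left',p); print([(uncab(x['position']),x['conf']) for x in b])
p=camera('top');b=boxes_of('knob_right',p); print([(x['position'],uncab(x['position']),x['conf']) for x in b]); barends(p)"
```

```text
clk 8.22 pos [ 0.3927 -0.0116  0.1771] cab [-209.5  129.6] head 104.2 F [-0.4  0.2 -0.6] g 1.0 0.0 tilt [ 0.001 -0.    -1.   ]
delta [-1.7    0.739  0.002] spin -0.01 j [ 0.68 -0.11 -0.71  2.09 -0.08  1.13  0.25]
bar 1 5744 end x [-146.9 -146.5]
[(array([-94.24446336, 126.83698642]), 0.89)]
[([0.6883, -0.3253, 0.1097], array([  -1.88716426, -248.13105128]), 0.64), ([0.6309, -0.2126, 0.1006], array([ -29.24101236, -124.64899998]), 0.51)]
bar 1 301 end x [-139.6 -137.6]
```

The left support is out: its bar end is at about −147, where the limit is 135. Next is the right one.

Call:
carry_out(deltas=[[-0.33, 0.2, 0, 0, 1], [-0.66, 0.4, 0, 0, 1], [-0.98, 0.6, 0, 0, 1], [-0.98, 0.65, 0, 0, 1]])

```text
clock: 8.88
position: [0.5231, -0.1336, 0.1745]
ee_rot: [0.616, 0.788, -0.0, -0.002]
ft_force: [-0.7, 2.0, 0.2]
grip_width: 0.998
grasp_force: 0.0
```

Call:
carry_out(deltas=[[-0.3, 0, 0, 0, 1], [-0.6, 0, 0, 0, 1], [-0.72, 0, 0, 0, 1], [-0.72, 0, 0, 0, 1]])

```text
clock: 9.38
position: [0.5486, -0.235, 0.1759]
ee_rot: [0.615, 0.789, 0.0, -0.001]
ft_force: [0.1, 0.8, -0.3]
grip_width: 1.001
grasp_force: 0.0
```

```bash
python3 -c "
from h import *
p=camera('wrist'); go([*cab(-95,-125),.11],104.5); X=cloud(p); barends(p)
b=boxes_of('knob_right',p); print([(uncab(x['position']),x['position'][2],x['conf']) for x in b])
u,v=map(int,proj(p,b[0]['position'])); print(u,v)
print([(c,*[int(a) for a in uncab(X[v,c])],int(X[v,c,2]*1000)) for c in range(u-30,u+80,5)])
cv2.imwrite('pics/w3.png',p['img'][:,:,::-1])"
```

```text
clk 9.43 pos [ 0.5488 -0.2336  0.1763] cab [-114.  -124.4] head 104.2 F [0.3 0.1 0.1] g 1.0 0.0 tilt [-0.001  0.001 -1.   ]
delta [-0.004  0.127  0.442] spin -0.009 j [ 0.78  0.38 -0.56  1.61  0.21  1.21  0.42]
bar -1 222 end x [-5.4 -5.2]
[(array([ -11.65077788, -126.92576324]), 0.0971, 0.97)]
488 262
[(458, -32, -124, 102), (463, -29, -124, 102), (468, -26, -124, 101), (473, -20, -126, 96), (478, -17, -126, 96), (483, -15, -126, 97), (488, -11, -126, 95), (493, -9, -126, 97), (498, -6, -125, 98), (503, -4, -125, 100), (508, -5, -123, 106), (513, -4, -121, 110), (518, -15, -114, 133), (523, -15, -112, 137), (528, -15, -111, 140), (533, -15, -110, 145), (538, -16, -108, 149), (543, -15, -107, 152), (548, -15, -106, 155), (553, -16, -105, 159), (558, -15, -104, 161), (563, -16, -103, 165)]
```

View pics/w3.png

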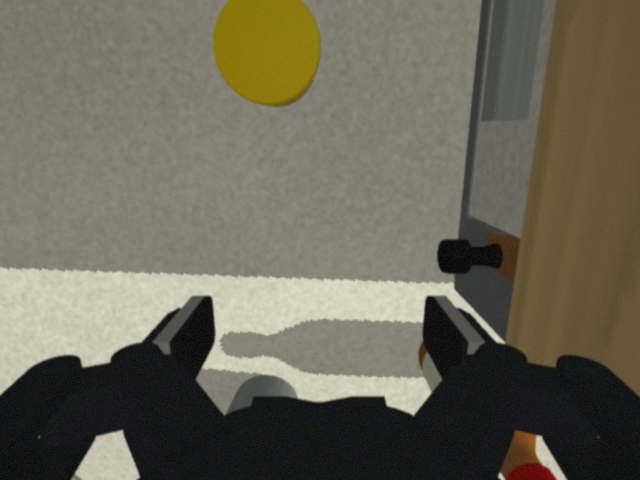

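The wrist view shows the right knob head at (455,257), and its bar end is only about 5 mm out. The flap's outer face starts at column 515. With tool y straight at the desk, the fingertip would overlap the head by only about 3 mm. I'll check whether a 45° spin does better.

```bash
python3 -c "
from h import *
p=camera('wrist'); X=cloud(p); o=manip.get_obs(); M=R.from_quat(o['ee_rot']).as_matrix()
T=(X-o['position'])@M*1000; Q=T[(np.arange(640)[None]<318)&(T[...,1]<-15)&(T[...,1]>-95)&(T[...,2]>-100)&(T[...,2]<20)&(abs(T[...,0])<35)]  # front finger, nothing behind
Q=np.abs(Q)*[1,1,0]+Q*[0,0,1]
for th in range(0,91,15):
    e=Q[:,1]*np.cos(np.radians(th))+Q[:,0]*np.sin(np.radians(th))
    up=Q[:,2]<-20; tip=Q[:,2]>2
    print(th,'upper',np.percentile(e[up],99.7).round(1),'tip',np.percentile(e[tip],99).round(1),'tipcalc',round(54*np.cos(np.radians(th))+11*np.sin(np.radians(th)),1),'body',round(42.5*np.cos(np.radians(th))+38*np.sin(np.radians(th)),1))
print('tip x',np.percentile(Q[tip,0],[50,99]),'y',np.percentile(Q[tip,1],[1,50,99]))
for z in range(-90,10,10):
    q=Q[(Q[:,2]>=z)&(Q[:,2]<z+10)]
    if len(q): print(z,np.percentile(q[:,0],99).round(),np.percentile(q[:,1],99).round())
"
```

```text
0 upper 73.0 tip 48.5 tipcalc 54.0 body 42.5
15 upper 73.6 tip 49.8 tipcalc 55.0 body 50.9
30 upper 69.3 tip 47.8 tipcalc 52.3 body 55.8
45 upper 60.3 tip 42.4 tipcalc 46.0 body 56.9
60 upper 47.2 tip 34.2 tipcalc 36.5 body 54.2
75 upper 31.3 tip 23.6 tipcalc 24.6 body 47.7
90 upper 20.8 tip 11.8 tipcalc 11.0 body 38.0
tip x [ 5.99462283 11.79795888] y [42.08808927 42.51046649 48.5245403 ]
-90 21.0 21.0
-80 21.0 58.0
-70 18.0 65.0
-60 18.0 72.0
-50 14.0 73.0
-40 14.0 70.0
-30 12.0 55.0
-20 12.0 56.0
-10 12.0 56.0
0 12.0 54.0
```

Call:
carry_out(deltas=[[-0.1, 0, 0.1, -0.35, 1], [-0.21, 0, 0.2, -0.7, 1], [-0.21, 0, 0.2, -1, 1], [-0.21, 0, 0.2, -1, 1]])

```text
clock: 10.02
position: [0.557, -0.2642, 0.1469]
ee_rot: [0.389, 0.921, 0.0, -0.0]
ft_force: [0.5, 0.9, 0.0]
grip_width: 0.999
grasp_force: 0.0
```

Call:
carry_out(deltas=[[0, 0, 0, -0.35, 1], [0, 0, 0, -0.68, 1], [0, 0, 0, -0.68, 1]])

```text
clock: 10.4
position: [0.5571, -0.2646, 0.1472]
ee_rot: [0.221, 0.975, 0.0, 0.0]
ft_force: [0.2, 0.8, -0.1]
grip_width: 1.002
grasp_force: 0.0
```

```bash
python3 -c "
from h import *
go([*cab(-79,-156),.115],154.5)"
```

```text
clk 10.4 pos [ 0.5571 -0.2646  0.1472] cab [-113.8 -156.5] head 154.4 F [ 0.2  0.8 -0.1] g 1.0 0.0 tilt [ 0.001 -0.    -1.   ]
delta [-0.175  0.152  0.215] spin -0.003 j [ 0.9   0.48 -0.69  1.58  0.32  1.19  1.27]
```

Call:
carry_out(deltas=[[-0.06, 0.05, 0.08, 0, 1], [-0.12, 0.1, 0.16, 0, 1], [-0.16, 0.14, 0.21, 0, 1], [-0.175, 0.15, 0.215, 0, 1], [-0.175, 0.15, 0.215, 0, 1]])

```text
clock: 11.02
position: [0.5905, -0.2564, 0.1146]
ee_rot: [0.22, 0.976, 0.0, 0.0]
ft_force: [-0.1, -0.1, 0.1]
grip_width: 1.002
grasp_force: 0.0
```

```bash
python3 -c "
from h import *
go([*cab(-77,-156),.106],154.5)
p=camera('wrist');cv2.imwrite('pics/w4.png',p['img'][:,:,::-1])"
```

```text
clk 11.03 pos [ 0.5905 -0.2564  0.1146] cab [ -79.3 -156.9] head 154.6 F [-0.1 -0.1  0.1] g 1.0 0.0 tilt [ 0.  0. -1.]
delta [-0.008  0.015  0.057] spin 0.003 j [ 0.83  0.57 -0.67  1.53  0.37  1.17  1.22]
```

View pics/w4.png

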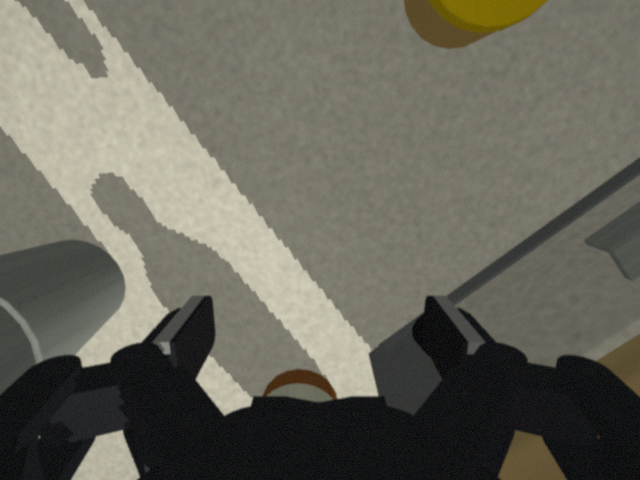

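The knob front shows at (428,330), right beside the fingertip, and the beaker on the left is clear. I'll press down and drag.

Call:
carry_out(deltas=[[-0.013, 0.012, 0.02, 0, 1], [-0.013, 0.012, 0.05, 0, 1], [-0.013, 0.012, 0.075, 0, 1], [-0.013, 0.012, 0.085, 0, 1], [-0.013, 0.012, 0.085, 0, 1]])

```text
clock: 11.7
position: [0.5924, -0.256, 0.1016]
ee_rot: [0.22, 0.975, -0.0, -0.0]
ft_force: [-2.0, -0.7, 0.1]
grip_width: 1.002
grasp_force: 1.3
```

```bash
python3 -c "
from h import *
go([*cab(-77,-156),.106],154.5)"
```

```text
clk 11.7 pos [ 0.5924 -0.256   0.1016] cab [ -77.4 -157. ] head 154.6 F [-2.  -0.7  0.1] g 1.0 1.3 tilt [-0.001 -0.    -1.   ]
delta [ 0.002  0.007 -0.03 ] spin 0.003 j [ 0.82  0.59 -0.66  1.54  0.38  1.15  1.21]
```

Call:
carry_out(deltas=[[0, 0, -0.05, 0, 1], [0, 0, -0.09, 0, 1], [-0.015, 0.013, -0.09, 0, 1], [-0.03, 0.025, -0.09, 0, 1], [-0.03, 0.025, -0.09, 0, 1]])

```text
clock: 12.32
position: [0.5968, -0.2553, 0.1143]
ee_rot: [0.22, 0.975, -0.001, -0.002]
ft_force: [-6.8, -2.0, -1.1]
grip_width: 0.998
grasp_force: 0.0
```

```bash
python3 -c "
from h import *
go([*cab(-77,-156),.106],154.5)
p=camera('wrist'); X=cloud(p); o=manip.get_obs(); M=R.from_quat(o['ee_rot']).as_matrix(); T=(X-o['position'])@M*1000
cv2.imwrite('pics/w5.png',cv2.resize(p['img'][240:440,350:610,::-1],(780,600)))
s=(abs(T[...,1]-48)<12)&(abs(T[...,0])<14)&(T[...,2]>-5)&(T[...,2]<9.5)
U=(X[s][:,:2]-C)@np.array([[np.cos(YAW),-np.sin(YAW)],[np.sin(YAW),np.cos(YAW)]])*1000
print('tip cab x',np.percentile(U[:,0],[1,50,99]),'y',np.percentile(U[:,1],[1,50,99]))
h=(X[...,2]>.085)&(X[...,2]<.103)&(T[...,2]>11)
V=(X[h][:,:2]-C)@np.array([[np.cos(YAW),-np.sin(YAW)],[np.sin(YAW),np.cos(YAW)]])*1000
V=V[(abs(V[:,1]+125)<20)&(V[:,0]<-10)&(V[:,0]>-60)]
print('head',len(V),np.percentile(V[:,0],[1,50,99]),np.percentile(V[:,1],[1,50,99]))
"
```

```text
clk 12.32 pos [ 0.5968 -0.2553  0.1143] cab [ -72.9 -157.4] head 154.6 F [-6.8 -2.  -1.1] g 1.0 0.0 tilt [-0.004 -0.001 -1.   ]
delta [ 0.027 -0.01   0.056] spin 0.002 j [ 0.82  0.58 -0.66  1.52  0.38  1.18  1.21]
tip cab x [-53.6824293  -47.39752266 -37.16934075] y [-130.89473933 -121.08893682 -109.86535009]
head 482 [-38.42459904 -37.32398343 -26.21966295] [-134.86719318 -130.35846061 -122.6255583 ]
```

View pics/w5.png

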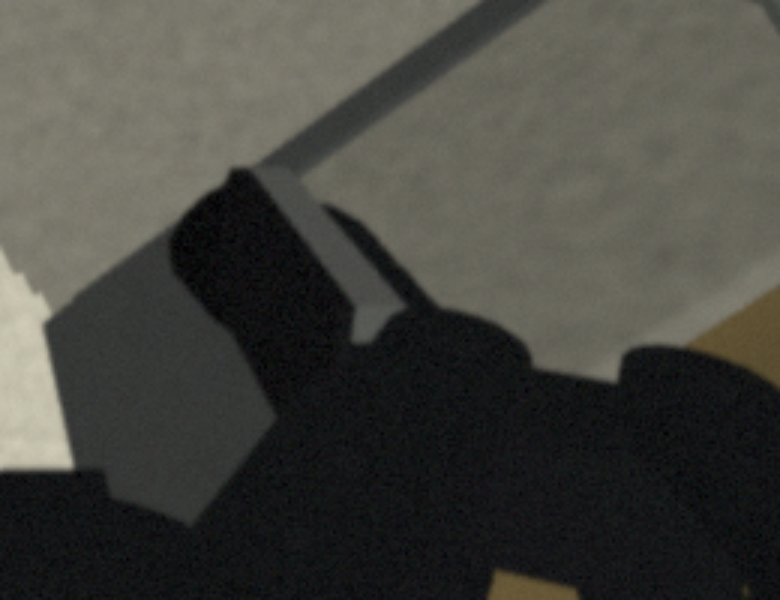

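I read the crop as the tip now over the head, with the knuckle just touching the closed flap at about 7 N. I'll press.

Call:
carry_out(deltas=[[0, 0, 0.03, 0, 1], [0, 0, 0.055, 0, 1], [0, 0, 0.075, 0, 1], [0, 0, 0.085, 0, 1]])

```text
clock: 12.88
position: [0.5977, -0.2561, 0.1067]
ee_rot: [0.22, 0.975, -0.002, -0.0]
ft_force: [-32.0, -1.4, 46.7]
grip_width: 0.998
grasp_force: 20.3
```

Call:
carry_out(deltas=[[0.03, -0.025, 0, 0, 1], [0.06, -0.05, 0, 0, 1], [0.09, -0.075, 0, 0, 1], [0.12, -0.1, 0, 0, 1], [0.15, -0.125, 0, 0, 1], [0.18, -0.15, 0, 0, 1], [0.21, -0.175, 0, 0, 1], [0.21, -0.175, 0, 0, 1]])

```text
clock: 13.88
position: [0.5622, -0.2647, 0.1066]
ee_rot: [0.22, 0.975, -0.0, 0.004]
ft_force: [0.5, 0.4, 23.4]
grip_width: 1.0
grasp_force: 11.8
```

```bash
python3 -c "
from h import *
p=camera('wrist'); go([*cab(-77,-156),.106],154.5); barends(p)
"
```

```text
clk 13.93 pos [ 0.5624 -0.2647  0.1068] cab [-108.6 -157.9] head 154.6 F [-0.5  1.  24.1] g 1.0 12.4 tilt [ 0.009 -0.002 -1.   ]
delta [-0.153  0.145  0.007] spin 0.003 j [ 0.88  0.53 -0.67  1.61  0.36  1.12  1.25]
bar -1 1868 end x [-88.8 -88.1]
```

Call:
carry_out(deltas=[[0.04, -0.033, 0.015, 0, 1], [0.08, -0.067, 0.015, 0, 1], [0.12, -0.1, 0.015, 0, 1], [0.16, -0.134, 0.015, 0, 1], [0.2, -0.168, 0.015, 0, 1], [0.24, -0.201, 0.015, 0, 1], [0.24, -0.201, 0.015, 0, 1]])

```text
clock: 14.8
position: [0.5126, -0.2767, 0.1002]
ee_rot: [0.22, 0.975, -0.0, -0.0]
ft_force: [0.5, -0.3, -0.4]
grip_width: 1.003
grasp_force: 0.0
```

```bash
python3 -c "
from h import *
p=camera('wrist'); go([*cab(-77,-156),.106],154.5); X=cloud(p)
W=X.reshape(-1,3);W=W[(W[:,2]>.107)&(W[:,2]<.116)];U=(W[:,:2]-C)@np.array([[np.cos(YAW),-np.sin(YAW)],[np.sin(YAW),np.cos(YAW)]])*1000
U=U[abs(U[:,1]+125)<9]; print(np.histogram(U[:,0],np.arange(-200,10,10)))
p=camera('top');b=boxes_of('knob_right',p); print([(x['position'],uncab(x['position']),x['conf']) for x in b])
"
```

```text
clk 14.85 pos [ 0.5131 -0.2765  0.1003] cab [-159.3 -157. ] head 154.6 F [0.5 0.4 0.4] g 1.0 0.0 tilt [-0. -0. -1.]
delta [-0.417  0.357 -0.038] spin 0.002 j [ 0.97  0.46 -0.68  1.72  0.33  1.08  1.31]
(array([  0,   0,   0,   0,   0,  47, 335, 187,   0,   0,   0,   0,   0,
         0, 370,   3,   0,   0,   0,   0]), array([-200, -190, -180, -170, -160, -150, -140, -130, -120, -110, -100,
        -90,  -80,  -70,  -60,  -50,  -40,  -30,  -20,  -10,    0]))
[([0.6166, -0.2195, 0.104], array([ -44.81314565, -127.74878464]), 0.56)]
```

Call:
carry_out(deltas=[[0, 0, -0.2, 0, 1], [0, 0, -0.4, 0, 1], [0, 0, -0.4, 0, 1]])

```text
clock: 15.32
position: [0.5148, -0.2765, 0.1627]
ee_rot: [0.22, 0.976, -0.001, 0.002]
ft_force: [0.2, -0.1, -0.0]
grip_width: 1.002
grasp_force: 0.0
```

```bash
cat >> h.py <<'E'
def band(p,ys,lo,hi):
    W=cloud(p).reshape(-1,3);W=W[(W[:,2]>lo)&(W[:,2]<hi)];U=(W[:,:2]-C)@np.array([[np.cos(YAW),-np.sin(YAW)],[np.sin(YAW),np.cos(YAW)]])*1000
    U=U[(abs(U[:,1]-ys)<9)&(U[:,0]>-220)]; h,e=np.histogram(U[:,0],np.arange(-220,10,5)); print([(int(a),int(b)) for a,b in zip(e,h) if b>3])
E
python3 -c "
from h import *
p=camera('wrist'); go([*cab(-77,-156),.106],154.5); band(p,-125,.085,.104); band(p,-125,.108,.116)
"
```

```text
clk 15.38 pos [ 0.514  -0.2763  0.1611] cab [-158.4 -157.1] head 154.6 F [ 0.2  0.2 -0.3] g 1.0 0.0 tilt [ 0.002 -0.001 -1.   ]
delta [-0.411  0.354  0.368] spin 0.003 j [ 0.99  0.4  -0.71  1.66  0.28  1.18  1.34]
[(-90, 8)]
[(-10, 16), (-5, 89), (0, 141)]
```

Call:
carry_out(deltas=[[-0.15, 0.1, 0, 0, 1], [-0.286, 0.193, 0.1, 0, 1], [-0.286, 0.193, 0.25, 0, 1], [-0.286, 0.193, 0.34, 0, 1], [-0.286, 0.193, 0.37, 0, 1], [-0.286, 0.193, 0.39, 0, 1], [-0.286, 0.193, 0.39, 0, 1]])

```text
clock: 16.25
position: [0.5701, -0.2663, 0.1087]
ee_rot: [0.219, 0.976, 0.001, 0.006]
ft_force: [-3.1, 8.4, 43.6]
grip_width: 1.002
grasp_force: 22.0
```

Call:
carry_out(deltas=[[0.04, -0.033, 0, 0, 1], [0.08, -0.067, 0, 0, 1], [0.12, -0.1, 0, 0, 1], [0.16, -0.134, 0, 0, 1], [0.2, -0.168, 0, 0, 1], [0.24, -0.201, 0, 0, 1], [0.28, -0.235, 0, 0, 1], [0.32, -0.268, 0, 0, 1], [0.36, -0.302, 0, 0, 1], [0.4, -0.335, 0, 0, 1], [0.44, -0.369, 0, 0, 1], [0.48, -0.402, 0, 0, 1], [0.52, -0.436, 0, 0, 1], [0.54, -0.453, 0, 0, 1]])

```text
clock: 18.0
position: [0.4708, -0.2923, 0.1087]
ee_rot: [0.218, 0.976, 0.001, 0.008]
ft_force: [18.8, 16.9, 38.9]
grip_width: 0.999
grasp_force: 19.5
```

```bash
python3 -c "
from h import *
p=camera('wrist'); go([*cab(-77,-156),.106],104.5); 
p=camera('top'); barends(p); band(p,-125,.106,.118);b=boxes_of('knob_right',p); print([(x['position'],uncab(x['position']),x['conf']) for x in b])
"
```

```text
clk 18.05 pos [ 0.4709 -0.2923  0.1086] cab [-204.1 -161.7] head 154.8 F [11.1 15.5 43.7] g 1.0 21.9 tilt [ 0.018 -0.001 -1.   ]
delta [-0.627  0.571  0.032] spin 1.676 j [ 1.07  0.39 -0.71  1.8   0.28  1.05  1.4 ]
bar 1 322 end x [-172.5 -145.3]
bar -1 306 end x [-145.1 -143.3]
[(-145, 13), (-140, 14), (-135, 15), (-130, 12), (-125, 12), (-120, 14), (-115, 13), (-110, 13), (-105, 12), (-100, 13), (-95, 12), (-90, 15), (-85, 11), (-80, 14), (-75, 14), (-70, 13), (-65, 13), (-60, 13), (-55, 12), (-50, 14), (-45, 15), (-40, 14), (-35, 13), (-30, 12), (-25, 13), (-20, 13)]
[([0.5762, -0.2295, 0.1128], array([ -86.43011036, -127.31490888]), 0.84), ([0.5047, 0.014, 0.1136], array([-94.68513566, 126.33121184]), 0.27)]
```

Both supports are at their stops: the bar ends are at about −145 and the pull force rose there. Next I'll lift clear, close the fingers and go to the flap's top edge.

Call:
carry_out(deltas=[[0, 0, -0.15, 0, 1], [0, 0, -0.4, 0, 1], [0, 0, -0.7, 0.35, 0], [0, 0, -1, 0.7, -1], [0, 0, -1, 1, -1], [0, 0, -1, 1, -1]])

```text
clock: 18.9
position: [0.4618, -0.2953, 0.2516]
ee_rot: [0.465, 0.885, -0.0, -0.0]
ft_force: [0.4, -0.5, 0.3]
grip_width: 0.141
grasp_force: 0.0
```

Call:
carry_out(deltas=[[0, 0, -0.4, 0.35, -1], [0, 0, -0.8, 0.68, -1], [0, 0, -0.9, 0.68, -1], [0, 0, -0.9, 0.68, -1]])

```text
clock: 19.4
position: [0.4622, -0.2953, 0.3863]
ee_rot: [0.613, 0.79, -0.0, -0.0]
ft_force: [0.2, 0.2, -0.6]
grip_width: -0.001
grasp_force: 0.0
```

```bash
python3 -c "
from h import *
go([*cab(25,0),.39],104.5)
p=camera('top'); barends(p); band(p,60,.316,.326);band(p,-60,.316,.326)
"
```

```text
clk 19.4 pos [ 0.4622 -0.2953  0.3863] cab [-213.3 -162.4] head 104.4 F [ 0.2  0.2 -0.6] g -0.0 0.0 tilt [-0. -0. -1.]
delta [ 1.086  1.587 -0.024] spin -0.003 j [ 1.03  0.18 -0.64  1.41  0.11  1.59  0.66]
bar 1 317 end x [-145.6 -143.3]
bar -1 305 end x [-160.1 -144.5]
[(-20, 11), (-15, 19), (-10, 19), (-5, 19)]
[(-20, 10), (-15, 18), (-10, 18), (-5, 19)]
```

Call:
carry_out(deltas=[[0.35, 0.25, 0, 0, -1], [0.7, 0.5, 0, 0, -1], [1, 0.75, 0, 0, -1], [1, 0.75, 0, 0, -1]])

```text
clock: 19.95
position: [0.5351, -0.1163, 0.3846]
ee_rot: [0.61, 0.792, 0.0, -0.002]
ft_force: [0.6, -0.3, 0.6]
grip_width: -0.002
grasp_force: 0.0
```

Call:
carry_out(deltas=[[0.05, 0.3, 0, 0, -1], [0.09, 0.6, 0, 0, -1], [0.09, 0.84, 0, 0, -1], [0.09, 0.84, 0, 0, -1], [0.09, 0.84, 0, 0, -1]])

```text
clock: 20.58
position: [0.6528, -0.0788, 0.3852]
ee_rot: [0.614, 0.789, -0.001, -0.001]
ft_force: [0.5, -0.7, -0.1]
grip_width: -0.003
grasp_force: 0.0
```

```bash
python3 -c "
from h import *
go([*cab(25,0),.317],104.5)
p=camera('wrist'); X=cloud(p); cv2.imwrite('pics/w6.png',p['img'][:,:,::-1])
o=manip.get_obs(); M=R.from_quat(o['ee_rot']).as_matrix(); T=(X-o['position'])@M*1000
r=200
print([(c,*[int(a) for a in uncab(X[r,c])],int(X[r,c,2]*1000)) for c in range(100,640,20)])
s=(abs(T[...,0])<16)&(abs(T[...,1])<50)&(T[...,2]<40)
Q=T[s]
for z in range(-60,40,12):
    q=Q[(Q[:,2]>=z)&(Q[:,2]<z+12)]
    if len(q): print(z,np.percentile(q[:,1],[1,99]).round(),q[:,2].max().round(1))
"
```

```text
clk 20.57 pos [ 0.6528 -0.0788  0.3852] cab [25.4 -0.6] head 104.2 F [ 0.5 -0.7 -0.1] g -0.0 0.0 tilt [-0.002  0.    -1.   ]
delta [ 0.003 -0.002  0.455] spin -0.009 j [ 0.53  0.48 -0.77  1.09  0.33  1.69  0.11]
[(100, -293, -7, 1), (120, -264, -7, 1), (140, -235, -7, 1), (160, -206, -7, 0), (180, -155, 0, 54), (200, -129, 0, 55), (220, -118, -7, 1), (240, -16, 39, 320), (260, -5, 38, 319), (280, 0, 33, 283), (300, 5, 11, 133), (320, 26, 11, 132), (340, 48, 11, 132), (360, 67, 13, 150), (380, 58, 39, 321), (400, 69, 38, 320), (420, 79, 38, 321), (440, 90, 38, 322), (460, 101, 38, 321), (480, 111, 38, 320), (500, 123, 38, 320), (520, 132, 38, 322), (540, 143, 38, 321), (560, 154, 38, 320), (580, 164, 38, 321), (600, 1034, -122, -749), (620, 1109, -123, -752)]
-60 [-49.  49.] -48.0
-48 [-45.  46.] -36.0
-36 [-36.  37.] -24.0
-24 [-20.  23.] -12.0
-12 [-13.  14.] -0.0
0 [-13.  14.] 12.0
12 [-12.  12.] 17.3
```

View pics/w6.png

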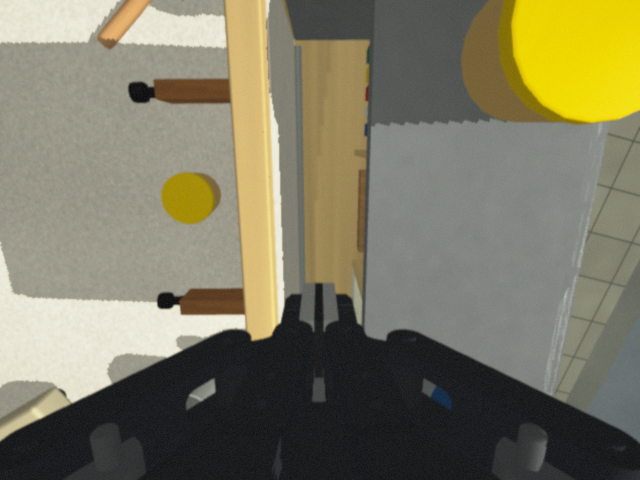

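The wrist view shows both supports out, at (190,90) and (210,300). The closed fingers are at (320,300), inside the grip gap between the flap (columns 230–280) and the roof (column 367). I'll go down behind the flap edge and start pulling.

Call:
carry_out(deltas=[[0, 0, 0.2, 0, -1], [0, 0, 0.4, 0, -1], [0, 0, 0.467, 0, -1], [0, -0.04, 0.467, 0, -1], [0, -0.085, 0.467, 0, -1], [0, -0.14, 0.47, 0, -1], [0, -0.196, 0.472, 0, -1], [0, -0.25, 0.48, 0, -1], [0, -0.305, 0.489, 0, -1], [0, -0.358, 0.502, 0, -1], [0, -0.411, 0.516, 0, -1], [0, -0.463, 0.534, 0, -1], [0, -0.515, 0.553, 0, -1], [0, -0.515, 0.553, 0, -1]])

```text
clock: 22.38
position: [0.5772, -0.0974, 0.3031]
ee_rot: [0.615, 0.789, -0.001, -0.001]
ft_force: [0.5, 0.9, -0.4]
grip_width: 0.004
grasp_force: 0.0
```

```bash
cat >> h.py <<'E'
def tgt(phi,r=165,dx=12.5,dz=20): return [*cab(-r*np.sin(phi)+dx,0),(130+r*np.cos(phi)+dz)/1000]
def flapang(p):
    W=cloud(p).reshape(-1,3); W=W[W[:,2]>.128]; U=(W[:,:2]-C)@np.array([[np.cos(YAW),-np.sin(YAW)],[np.sin(YAW),np.cos(YAW)]])*1000
    k=(abs(U[:,1])<165)&(abs(U[:,1])>60)&(U[:,0]<-5)&(U[:,0]>-215)&(W[:,2]<.33); U=U[k];z=W[k,2]*1000-130
    rr=np.hypot(U[:,0],z); a=np.arctan2(-U[:,0],z); a=a[(rr>100)&(rr<192)]; print('flap ang',len(a),np.percentile(a,[5,25,50,75,95]).round(3) if len(a) else '')
E
python3 -c "
from h import *
for f in (.4,.7,1.0): go(tgt(f),104.2)
flapang(camera('wrist')); flapang(camera('side'))
"
```

```text
clk 22.38 pos [ 0.5772 -0.0974  0.3031] cab [-52.4   0.3] head 104.2 F [ 0.5  0.9 -0.4] g 0.0 0.0 tilt [-0.002 -0.    -1.   ]
delta [-0.002  0.004  0.008] spin -0.001 j [ 0.72  0.32 -0.8   1.46  0.23  1.46  0.17]
clk 22.38 pos [ 0.5772 -0.0974  0.3031] cab [-52.4   0.3] head 104.2 F [ 0.5  0.9 -0.4] g 0.0 0.0 tilt [-0.002 -0.    -1.   ]
delta [-0.004 -0.276  0.18 ] spin -0.001 j [ 0.72  0.32 -0.8   1.46  0.23  1.46  0.17]
clk 22.38 pos [ 0.5772 -0.0974  0.3031] cab [-52.4   0.3] head 104.2 F [ 0.5  0.9 -0.4] g 0.0 0.0 tilt [-0.002 -0.    -1.   ]
delta [-0.005 -0.492  0.428] spin -0.001 j [ 0.72  0.32 -0.8   1.46  0.23  1.46  0.17]
flap ang 22991 [0.367 0.374 0.381 0.404 0.459]
flap ang 831 [0.391 0.398 0.404 0.413 0.472]
```

Call:
carry_out(deltas=[[0, -0.05, 0.023, 0, -1], [0, -0.099, 0.048, 0, -1], [0, -0.147, 0.075, 0, -1], [0, -0.193, 0.105, 0, -1], [0, -0.237, 0.138, 0, -1], [0, -0.28, 0.172, 0, -1], [0, -0.321, 0.208, 0, -1], [0, -0.361, 0.247, 0, -1], [0, -0.398, 0.287, 0, -1], [0, -0.433, 0.329, 0, -1], [0, -0.466, 0.373, 0, -1], [0, -0.497, 0.419, 0, -1], [0, -0.497, 0.419, 0, -1]])

```text
clock: 24.1
position: [0.5054, -0.1155, 0.2401]
ee_rot: [0.614, 0.789, -0.0, -0.001]
ft_force: [-0.8, -0.5, 1.3]
grip_width: 0.0
grasp_force: 0.0
```

```bash
python3 -c "
from h import *
for f in (1.0,1.3,1.57): go(tgt(f),104.2)
flapang(camera('wrist'))
"
```

```text
clk 24.1 pos [ 0.5054 -0.1155  0.2401] cab [-126.5    0.8] head 104.2 F [-0.8 -0.5  1.3] g 0.0 0.0 tilt [-0.001  0.    -1.   ]
delta [-0.005  0.001  0.007] spin -0.001 j [ 0.86  0.18 -0.8   1.72  0.14  1.29  0.28]
clk 24.1 pos [ 0.5054 -0.1155  0.2401] cab [-126.5    0.8] head 104.2 F [-0.8 -0.5  1.3] g 0.0 0.0 tilt [-0.001  0.    -1.   ]
delta [-0.006 -0.133  0.307] spin -0.001 j [ 0.86  0.18 -0.8   1.72  0.14  1.29  0.28]
clk 24.1 pos [ 0.5054 -0.1155  0.2401] cab [-126.5    0.8] head 104.2 F [-0.8 -0.5  1.3] g 0.0 0.0 tilt [-0.001  0.    -1.   ]
delta [-0.007 -0.173  0.6  ] spin -0.001 j [ 0.86  0.18 -0.8   1.72  0.14  1.29  0.28]
flap ang 33716 [0.966 0.973 0.977 0.983 1.009]
```

Call:
carry_out(deltas=[[0, -0.029, 0.047, 0, -1], [0, -0.055, 0.095, 0, -1], [0, -0.078, 0.145, 0, -1], [0, -0.1, 0.196, 0, -1], [0, -0.118, 0.247, 0, -1], [0, -0.134, 0.3, 0, -1], [0, -0.148, 0.353, 0, -1], [0, -0.158, 0.407, 0, -1], [0, -0.166, 0.46, 0, -1], [0, -0.17, 0.5, 0, -1], [0, -0.174, 0.53, 0, -1], [0, -0.174, 0.555, 0, -1], [0, -0.174, 0.575, 0, -1], [0, -0.174, 0.595, 0, -1], [0, -0.174, 0.605, 0, -1], [0, -0.174, 0.605, 0, -1]])

```text
clock: 26.15
position: [0.4809, -0.1218, 0.1519]
ee_rot: [0.614, 0.789, -0.001, 0.0]
ft_force: [-10.6, 0.6, 23.2]
grip_width: -0.0
grasp_force: 11.5
```

```bash
python3 -c "
from h import *
go(tgt(1.57),104.2)
flapang(camera('wrist'))
"
```

```text
clk 26.15 pos [ 0.4809 -0.1218  0.1519] cab [-151.7    0.8] head 104.2 F [-10.6   0.6  23.2] g -0.0 11.5 tilt [-0.    -0.001 -1.   ]
delta [-0.005 -0.005  0.011] spin -0.001 j [ 0.87  0.22 -0.78  1.89  0.17  1.11  0.27]
flap ang 38890 [1.547 1.553 1.558 1.562 1.568]
```

The flap has bottomed on the supports at 23 N. I'll lift clear and check.

Call:
carry_out(deltas=[[0, 0, -0.2, 0, -1], [0, 0, -0.5, 0, -1], [0, 0, -1, 0, -1], [0, 0, -1, 0, -1], [0, 0, -1, 0, -1], [0, 0, -1, 0, -1]])

```text
clock: 26.95
position: [0.4802, -0.1217, 0.2985]
ee_rot: [0.614, 0.789, -0.0, -0.001]
ft_force: [-0.2, -0.7, -0.4]
grip_width: 0.0
grasp_force: 0.0
```

```bash
python3 -c "
from h import *
go(tgt(1.57),104.2)
p=camera('wrist'); flapang(p); W=cloud(p).reshape(-1,3);U=(W[:,:2]-C)@np.array([[np.cos(YAW),-np.sin(YAW)],[np.sin(YAW),np.cos(YAW)]])*1000
for x in (-180,-140,-100,-60):
  for y in (-110,60,110):
    k=(abs(U[:,0]-x)<8)&(abs(U[:,1]-y)<8)&(W[:,2]>.1)&(W[:,2]<.16); print(x,y,np.median(W[k,2]).round(4) if k.sum()>5 else None)
for n in ('top','side'):
  p=camera(n); 
  for q in ['jar_front','jar_roof','tin_roof','pail','bottle','beaker','palette_knife','knob_left','knob_right']: print(n,q,[(np.round(b['position'],3).tolist(),round(b['conf'],2)) for b in boxes_of(q,p)[:1]])
cv2.imwrite('pics/s7.png',p['img'][:,:,::-1])
"
```

```text
clk 26.95 pos [ 0.4802 -0.1217  0.2985] cab [-152.4    1.1] head 104.2 F [-0.2 -0.7 -0.4] g 0.0 0.0 tilt [-0.002  0.001 -1.   ]
delta [-0.008  0.002  0.989] spin -0.0 j [ 0.92  0.08 -0.79  1.69  0.06  1.4   0.37]
flap ang 18127 [1.545 1.553 1.557 1.562 1.568]
-180 -110 None
-180 60 0.1311
-180 110 0.1311
-140 -110 None
-140 60 0.132
-140 110 0.132
-100 -110 0.1315
-100 60 0.1321
-100 110 0.132
-60 -110 None
-60 60 0.1319
-60 110 0.132
top jar_front []
top jar_roof []
top tin_roof [([0.761, -0.136, 0.369], 0.88)]
top pail [([0.582, 0.192, 0.13], 0.75)]
top bottle [([0.684, -0.319, 0.104], 0.79)]
top beaker [([0.54, -0.436, 0.045], 0.67)]
top palette_knife [([0.409, 0.162, 0.002], 0.89)]
top knob_left []
top knob_right [([0.651, -0.074, 0.13], 0.24)]
side jar_front [([0.414, 0.159, 0.004], 0.36)]
side jar_roof [([0.712, 0.062, 0.375], 0.7)]
side tin_roof [([0.76, -0.126, 0.37], 0.8)]
side pail [([0.576, 0.218, 0.132], 0.84)]
side bottle []
side beaker [([0.562, -0.414, 0.068], 0.64)]
side palette_knife [([0.414, 0.158, 0.005], 0.88)]
side knob_left []
side knob_right [([0.648, -0.031, 0.131], 0.3)]
```

View pics/s7.png

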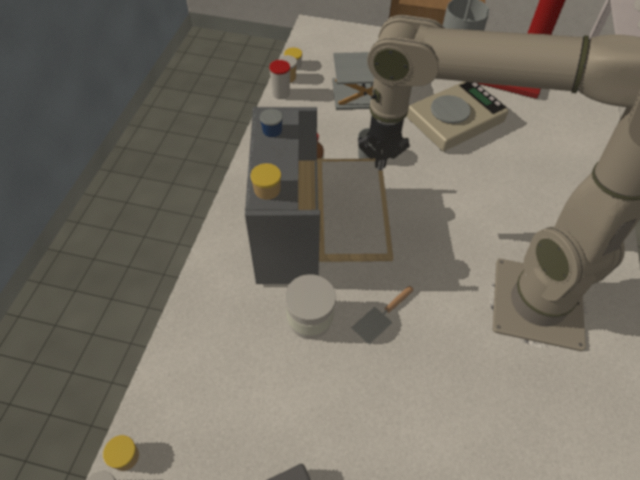

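The side view shows the flap lying level, at (320–390, 160–260). The bystanders I can see are where they were, and the hand is clear. I'm handing in.

```bash
python3 -c "
from workcell import ticket; print(ticket.hand_in())"
```

```text
the job is handed in; nothing more can be done
None
```

I pulled both flap supports out to their stops and lowered the flap gently until it lay level on them. The job is handed in, but no verdict came back. The front jar is hidden under the flap, so I couldn't re-check it; nothing else was seen to move.

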